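# Mount the vise plate on the rotary stage

## Robot

A 7-joint arm with a two-finger parallel gripper is mounted at the origin on the work surface. World frame = base frame: x ahead of the robot, y to its left, z up, the work surface at z = 0. Lengths are in m, angles in rad, forces in N, time in s.
With the tool pointing down it reaches from about 0.4 to 0.85 m from the base axis. Payload 10.4 kg.
Tool frame: the origin (TCP) lies between the finger pads; the fingertips stand 14 mm ahead of it and the grasp point (between the pads) lies 5 mm behind it; z points along the fingers, y is the line along which they close (so a half turn about z gives the same grasp; the last joint's range is limited). The gripper opens to 87 mm and grips with 3 to 60 N. Pads are 19 mm wide; open, the fingers measure 117 mm over their backs; the gripper's body (75 mm by 190 mm) begins 51 mm behind the grasp point.
Start: joints at [-1.341, 0.332, -0.065, 1.46, 0.022, 1.35, -0.088], TCP at [0.156, 0.605, 0.237] pointing down, gripper open.
Joint ranges: [-2.6, 2.6], [-0.5, 2.12], [-1.47, 1.34], [0.16, 2.42], [-1.27, 4.41], [0.06, 2.06], [-2.6, 2.6]. Speed limits (rad/s): [2.22, 2.22, 2.79, 2.79, 3.14, 3.14, 3.14].

## Interface

Orientations are given as a unit quaternion [x, y, z, w].
In Python, from workcell import env gives the robot as it stands. The module is installed in compiled form; this text tells all that it offers.
- The arm moves only by the shell command python3 -m inch 'ROWS' [FORCE]. ROWS is JSON, a list of rows, each an object with "xyz": the shift along the world's x, y, z each as a share of 50 cm, from -1 to 1, a list of three; "rot": the turn, a rotation vector about the world's x, y, z each as a share of 30 degrees, from -1 to 1, a list of three; "gripper": the opening, from 0 (shut) to 1 (fully open). In form: [{"xyz": [x, y, z], "rot": [wx, wy, wz], "gripper": gripper}, ...]. A call has 1 to 20 rows; each row shifts and turns the commanded pose from where the row before left it; what a row does not reach is not made up. A row lasts 1/8 s, in which the tool goes at most 62.5 mm and 10.7 degrees, less where a joint would pass 70% of its speed; a pose out of reach is approached as far as the arm can. A call with a number of a shift or a turn outside -1 to 1 is refused whole. A call with a gripper value outside its range is refused whole. The fingers move at their own pace and stop on an object; FORCE is the grip in N (left out, the last holds). Time passes only in rows, so rows that do not move let the fingers close. It gives the time, the measured TCP pose, the force, the opening and the grip force at its end, in the units of the state.
- env.get_obs(): the state, without advancing time (a new reading comes with each control period).
- env.grab_frame(name): name is "scene" or "top"; returns (picture, depth): 480x640x3 uint8, red, green, blue; 480x640 float32, m along the optical axis (not along the pixel's ray), 0 where there is no reading.
- env.calibration(name): a dict with "vfov" (degrees; the focal length in pixels is half the picture's height over the tangent of half this angle, whatever the lens; pixels are square), "cx", "cy" (the principal point, pixels), "position" and "attitude" of the camera in the world. Camera axes: x right, y down, z forward; pixel columns grow to the right and rows downward; lengths in m; the calibration is good to about 2 mm. A picture is of the moment at which its call begins. calibration takes no time and is no camera call.
- env.close_job(): hands the job in; it is judged then, once.
The state is a dict: "time": time; "joint_pos": joint angles; "dq": joint speeds; "tau": joint torques, N m; "eef_pos": TCP position; "orientation": TCP orientation; "wrist_force": force on the tool from outside, world axes, zero at the start; "wrist_torque": the same for the moment, N m; "width": opening from 0.0 (shut) to 1.0 (fully open); "grip_force": force on a finger pad.
Only numpy, scipy, OpenCV 4.12 (cv2) and the standard library are available. Lean on these libraries where they do the work, as an engineer would, in place of code of your own. Each camera call takes 0.05 s, during which the arm holds its last target. There are 200 camera calls.

## Task

Fit the small vise, by its round base plate, onto the motorised rotary stage: set the plate's centre bore over the spigot, turn it until the four studs find the four holes, and slide it down fully home, flush on the faceplate, then let go. Work gently: never force or drop the plate onto the studs, and leave everything else on the bench where it is.

Things in the scene. Friction and masses are not known exactly. Their poses are not given: they have to be found in the camera images.
- vise_plate: The part to mount (loose, 0.5 to 0.82 kg): a round aluminium plate, 116 mm diameter, 10 mm thick, with a small steel vise fixed on top. Origin: centre of the plate's underside, z up. Through bore of 21.5 mm diameter at the centre, open 26 mm deep from below. Four through holes of 10 mm diameter at (x, y) = (+-32, +-32) mm, so it fits the studs at four angles a quarter turn apart.
- vise_jaws (a point): Centre of the vise's closed jaws: a steel block 50 mm long (x), 36 mm wide (y) with flat parallel sides to grip across y, from 26 to 46 mm above the plate's underside; this point is 36 mm above it, over the plate's centre; same axes. Below the jaws is the vise's bed, 92 mm (x) by 36 mm (y), 10 to 26 mm above the underside.
- stage: Rotary stage bolted to the bench: foot plate 160 x 136 mm, gearbox 126 x 126 mm, worm housing and motor on its +x side (out to x 102, y 122 mm, 54 mm high). Origin: centre of its underside. On top a dark round faceplate, 124 mm diameter, upper face 72 mm above the bench, left at an arbitrary angle that this pose does not tell: find it by feel or sight. Its locked worm gear keeps it from turning.
- stage_face (a point): Centre of the faceplate's upper face; axes of the stage's body, not of the faceplate. Here rises a steel spigot, 20 mm diameter, 24 mm tall (top 5 mm tapers to 12 mm), and round it four steel studs, 8 mm diameter, 15 mm tall (top 3 mm tapers to 5.4 mm), at the corners of a 64 mm square. Plate home: its origin is here; resting on the stud ends: 15 mm above here.
- vblock_plate: Bystander: another fixture, a 100 mm round plate with three holes and a V-block on top, 44 mm high in all. It does not fit this stage. Origin: centre of its underside.
- nut_dish: Bystander: round aluminium dish, 84 mm diameter, 16 mm high, with the stage's nuts. Origin: centre of its underside.
- tape_roll: Bystander: roll of brown tape, 90 mm diameter, 24 mm high.
- hex_driver: Bystander: screwdriver with a black handle, 190 mm long.
- spanner: Bystander: steel spanner, 150 mm long.
- mouse: Bystander: black computer mouse, 104 mm long, 36 mm high.
- lens_carton: Bystander: cardboard box 85 x 85 x 75 mm.
- pen_cup: Bystander: grey cup with pens, 76 mm diameter, 145 mm high over the pens.

How it is judged:
By the outcome, as a careful person would: the job done as asked, in the order asked, and still so for the second after the job is handed in, with the robot touching nothing.
It also fails if it takes over 72 s, if anything falls off the work surface, if the arm or the gripper's body presses on something with over 40 N, if the wrist force passes 120 N, or if a joint passes its speed limit or range.

## Working session

There is one attempt and no reset: what is moved stays moved. The work goes in short steps, Python scripts to look and compute and a shell command to move; the robot and the scene stay as the last step left them, time stands still between calls to the robot, and variables do not carry over. Pictures are saved under pics/ and viewed, at most 10 in all, crops included, and the job is handed in when it is done.

```bash
mkdir -p pics
cat > h.py <<'E'
import numpy as np, cv2
from workcell import env
from scipy.spatial.transform import Rotation as R
def cal(n):
    c=env.calibration(n); f=240/np.tan(np.radians(c["vfov"])/2)
    a=np.array(c["attitude"]); M=a if a.shape==(3,3) else R.from_quat(a).as_matrix()
    return f,c["cx"],c["cy"],np.array(c["position"]),M
def ray(n,u,v,z):
    f,cx,cy,p,M=cal(n); d=M@np.array([(u-cx)/f,(v-cy)/f,1]); return p+d*(z-p[2])/d[2]
def cloud(n,D):
    f,cx,cy,p,M=cal(n); v,u=np.mgrid[:480,:640]
    return p+np.stack([(u-cx)/f*D,(v-cy)/f*D,D],-1)@M.T
def grab(n,save=None):
    i,d=env.grab_frame(n)
    if save: cv2.imwrite(f"pics/{save}.png",i[...,::-1])
    return i,d
E
python3 - <<'E'
from h import *
for n in("scene","top"):
    i,d=grab(n,n+"0"); np.savez(n+"0",i=i,d=d); print(env.calibration(n))
print(env.get_obs())
E
```

```text
{'vfov': 44.94524006243428, 'cx': 323.3047724188962, 'cy': 237.71220257612563, 'position': array([ 1.00086116, -0.82110625,  0.95830332]), 'attitude': array([ 0.88745962,  0.22931762, -0.1089423 , -0.38465624])}
{'vfov': 57.25417354651185, 'cx': 314.1353541395247, 'cy': 241.83867386910288, 'position': array([ 0.42374704, -0.01383816,  1.02574845]), 'attitude': array([ 0.70645743, -0.70535437,  0.04598201, -0.03575997])}
{'time': 0.1, 'joint_pos': array([-1.34061339,  0.3328249 , -0.06470892,  1.46083359,  0.02162517,
        1.34988216, -0.08850454]), 'dq': array([ 3.17440322e-04, -2.85824458e-04,  4.50159407e-04, -2.46942806e-03,
       -8.74196978e-05,  4.84561715e-04,  3.04497926e-05]), 'tau': array([ 1.40048669e-03, -6.24545217e+01,  2.45968188e-02, -3.90713096e+01,
       -6.13806839e-02,  3.65757232e-02,  4.22666471e-05]), 'eef_pos': array([0.15623831, 0.60483342, 0.23583471]), 'orientation': array([ 1.26041245e-01,  9.92024805e-01, -6.24482506e-04, -4.09480496e-05]), 'wrist_force': array([0.01199698, 0.4784416 , 0.17122895]), 'wrist_torque': array([-0.02848471,  0.00920765, -0.01808197]), 'grip_force': 0.0, 'width': 0.99954065203302}
```

View pics/top0.png

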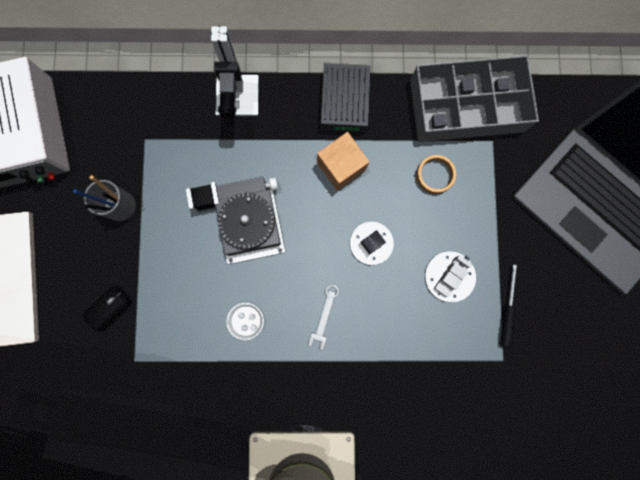

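View pics/scene0.png

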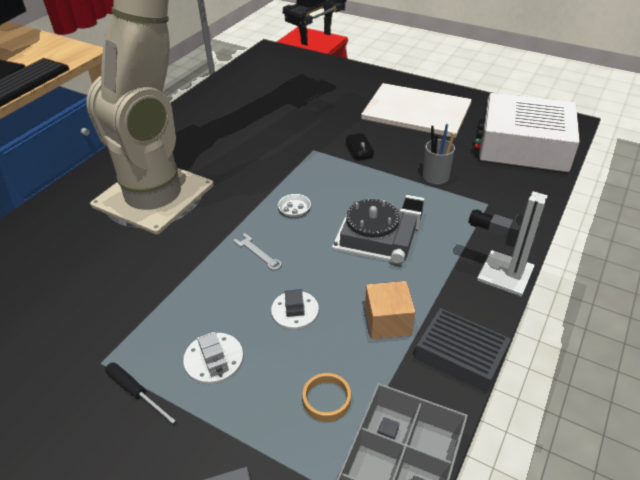

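The top view shows the vise plate at about (451,277), the V-block plate at (372,243), and the stage faceplate at about (246,220) with its motor at upper left. The carton is at (343,160), the dish at (245,321) and the spanner at (323,318). Next I'll view enlarged crops of the plate and the stage.

Run:
```python
from h import *
i=np.load("top0.npz")["i"]; s=np.load("scene0.npz")["i"]
def cr(i,u,v,w=40): return cv2.resize(i[v-w:v+w,u-w:u+w],(400,400),interpolation=cv2.INTER_CUBIC)[...,::-1]
a=np.hstack([cr(i,451,277,32),cr(i,246,220)])
a=cv2.convertScaleAbs(a,alpha=1.0); a[:,400:]=cv2.convertScaleAbs(np.ascontiguousarray(a[:,400:]),alpha=2)
cv2.imwrite("pics/crop0.png",a)
# plate: bright mask
d=np.load("top0.npz")["d"]
P=cloud("top",d)
for (u,v) in[(451,277),(246,220),(236,196),(232,215),(475,277),(200,300)]: print(u,v,P[v,u].round(3))
```

```text
451 277 [ 0.459 -0.334  0.044]
246 220 [0.578 0.118 0.096]
236 196 [0.637 0.145 0.069]
232 215 [0.594 0.153 0.07 ]
475 277 [ 0.461 -0.401  0.011]
200 300 [0.407 0.234 0.002]
```

View pics/crop0.png

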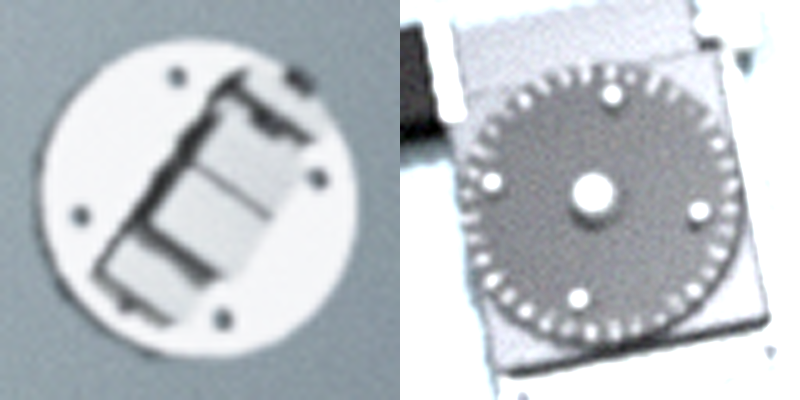

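```bash
cat >> h.py <<'E'
def cen(i,u,v,dark,r=4):
    g=cv2.cvtColor(i,cv2.COLOR_RGB2GRAY).astype(float)
    for _ in range(4):
        yy,xx=np.mgrid[-r:r+1,-r:r+1]; uu,vv=int(round(u)),int(round(v))
        p=g[vv-r:vv+r+1,uu-r:uu+r+1]; w=(p.max()-p) if dark else p-p.min()
        w=np.clip(w-.45*w.max(),0,None)*(xx**2+yy**2<=r*r)
        u,v=uu+(w*xx).sum()/w.sum(),vv+(w*yy).sum()/w.sum()
    return u,v
def square(P):
    P=np.array(P)[:,:2]; c=P.mean(0); d=P-c; a=np.arctan2(d[:,1],d[:,0])
    return c, np.degrees(np.angle(np.exp(4j*(a-np.pi/4)).sum())/4), np.linalg.norm(d,axis=1)
E
python3 - <<'E'
from h import *
i=np.load("top0.npz")["i"]
H=[cen(i,419+a/6.25,245+b/6.25,1,3) for a,b in[(178,76),(318,178),(80,215),(223,318)]]
S=[cen(i,206+a/5,180+b/5,0,3) for a,b in[(213,95),(92,181),(300,210),(178,298)]]
sp=cen(i,206+192/5,180+195/5,0,5)
print(square([ray("top",*h,.010) for h in H])); print(square([ray("top",*h,.087) for h in S]), ray("top",*sp,.096))
# disc of the plate via contour
m=(i.min(2)>170).astype('uint8'); m[:240]=0; m[:,:415]=0; m[310:]=0; m[:,485:]=0
c=max(cv2.findContours(m,0,1)[0],key=cv2.contourArea); (u,v),r=cv2.minEnclosingCircle(c); print(ray("top",u,v,.01),r)
# jaw edge direction in plan (seam + side) in crop
for a,b in [((190,165),(272,217)),((150,215),(215,118)),((240,275),(300,185))]:
    q=[ray("top",419+x/6.25,245+y/6.25,.046)for x,y in(a,b)]; d=q[1]-q[0]; print(np.degrees(np.arctan2(d[1],d[0])))
d=np.load("top0.npz")["d"];P=cloud("top",d); w=(P[...,2]>.038)&(P[...,2]<.055)&(abs(P[...,0]-.455)<.06)&(abs(P[...,1]+.34)<.06)
q=P[w][:,:2]; print(len(q),cv2.minAreaRect((q*1000).astype('float32')))
o=env.get_obs(); print(R.from_quat(o["orientation"]).as_matrix().round(3))
E
```

```text
(array([ 0.46259018, -0.34447684]), np.float64(-36.11644232035017), array([0.04539035, 0.04480626, 0.04498965, 0.04564651]))
(array([0.58273551, 0.12257622]), np.float64(36.864644184698115), array([0.04519189, 0.04511755, 0.04525479, 0.04498604])) [0.58262055 0.12251716 0.096     ]
[ 0.46175302 -0.34314344  0.01      ] 26.215553283691406
-122.75525489760078
-35.29206406328581
-35.38760907181962
441 ((474.16217041015625, -352.61358642578125), (36.72473907470703, 78.20426177978516), 53.52268981933594)
[[-0.968  0.25  -0.   ]
 [ 0.25   0.968 -0.001]
 [-0.    -0.001 -1.   ]]
```

The vise plate's centre is at (0.4626, -0.3445) with its x axis at -36.1°. The studs are centred at (0.5827, 0.1226) at 36.9° (mod 90°), so the plate needs a -17° turn. First I'll move above the vise.

```bash
python3 -m inch '[{"xyz":[0.0735,-0.064,0],"rot":[0,0,0],"gripper":1},{"xyz":[0.0735,-0.064,0],"rot":[0,0,0],"gripper":1},{"xyz":[0.0735,-0.064,0],"rot":[0,0,0],"gripper":1},{"xyz":[0.0735,-0.064,0],"rot":[0,0,0],"gripper":1},{"xyz":[0.0735,-0.064,0],"rot":[0,0,0],"gripper":1},{"xyz":[0.0735,-0.064,0],"rot":[0,0,0],"gripper":1},{"xyz":[0.0735,-0.064,0],"rot":[0,0,0],"gripper":1},{"xyz":[0.0735,-0.064,0],"rot":[0,0,0],"gripper":1}]'
python3 -m inch '[{"xyz":[0.002,-0.1,0],"rot":[0,0,-0.05],"gripper":1},{"xyz":[0.002,-0.1,0],"rot":[0,0,-0.05],"gripper":1},{"xyz":[0.002,-0.1,0],"rot":[0,0,-0.05],"gripper":1},{"xyz":[0.002,-0.1,0],"rot":[0,0,-0.05],"gripper":1},{"xyz":[0.002,-0.1,0],"rot":[0,0,-0.05],"gripper":1},{"xyz":[0.002,-0.1,0],"rot":[0,0,-0.05],"gripper":1},{"xyz":[0.002,-0.1,0],"rot":[0,0,-0.05],"gripper":1},{"xyz":[0.002,-0.1,0],"rot":[0,0,-0.05],"gripper":1},{"xyz":[0.002,-0.1,0],"rot":[0,0,-0.05],"gripper":1},{"xyz":[0.002,-0.1,0],"rot":[0,0,-0.05],"gripper":1},{"xyz":[0.002,-0.1,0],"rot":[0,0,-0.05],"gripper":1},{"xyz":[0.002,-0.1,0],"rot":[0,0,-0.05],"gripper":1},{"xyz":[0.002,-0.1,0],"rot":[0,0,-0.05],"gripper":1},{"xyz":[0.002,-0.1,0],"rot":[0,0,-0.05],"gripper":1},{"xyz":[0,0,0],"rot":[0,0,0],"gripper":1}]'
cat > st.py <<'E'
from h import *
o=env.get_obs(); M=R.from_quat(o["orientation"]).as_matrix()
print(o["time"],o["eef_pos"].round(4),"yang",np.degrees(np.arctan2(M[1,1],M[0,1])).round(2),"z",M[:,2].round(4),"F",o["wrist_force"].round(1),"T",o["wrist_torque"].round(2),o["width"],o["grip_force"])
E
python3 st.py
```

```text
time: 1.1
eef_pos: [0.4512, 0.3479, 0.2363]
orientation: [0.126, 0.992, -0.0, -0.0]
wrist_force: [-0.2, 0.5, 0.1]
width: 1.004
grip_force: 0.0
time: 2.98
eef_pos: [0.4624, -0.3547, 0.2359]
orientation: [0.308, 0.952, -0.001, -0.001]
wrist_force: [0.0, 1.0, 1.2]
width: 1.0
grip_force: 0.0
2.975 [ 0.4624 -0.3547  0.2359] yang 54.17 z [-0.0024 -0.0021 -1.    ] F [0.  1.  1.2] T [-0.02  0.03  0.02] 1.00011178643315 0.0
```

```bash
python3 -m inch '[{"xyz":[0,0.0204,-0.06],"rot":[0,0,-0.009],"gripper":1},{"xyz":[0,0,-0.06],"rot":[0,0,0],"gripper":1},{"xyz":[0,0,-0.06],"rot":[0,0,0],"gripper":1},{"xyz":[0,0,-0.06],"rot":[0,0,0],"gripper":1},{"xyz":[0,0,-0.05],"rot":[0,0,0],"gripper":1},{"xyz":[0,0,-0.03],"rot":[0,0,0],"gripper":1},{"xyz":[0,0,-0.03],"rot":[0,0,0],"gripper":1},{"xyz":[0,0,-0.03],"rot":[0,0,0],"gripper":1},{"xyz":[0,0,-0.024],"rot":[0,0,0],"gripper":1},{"xyz":[0,0,0],"rot":[0,0,0],"gripper":1},{"xyz":[0,0,0],"rot":[0,0,0],"gripper":1}]'; python3 st.py
```

```text
time: 4.35
eef_pos: [0.4645, -0.3409, 0.035]
orientation: [0.307, 0.952, -0.0, 0.0]
wrist_force: [0.3, 0.1, 0.2]
width: 0.999
grip_force: 0.0
4.35 [ 0.4645 -0.3409  0.035 ] yang 54.24 z [ 5.e-04 -3.e-04 -1.e+00] F [0.3 0.1 0.2] T [-0.03 -0.01 -0.02] 0.9986002506255589 0.0
```

```bash
python3 -m inch '[{"xyz":[-0.0038,-0.0072,0],"rot":[0,0,-0.008],"gripper":1},{"xyz":[0,0,0],"rot":[0,0,0],"gripper":1},{"xyz":[0,0,0],"rot":[0,0,0],"gripper":0.6},{"xyz":[0,0,0],"rot":[0,0,0],"gripper":0.5},{"xyz":[0,0,0],"rot":[0,0,0],"gripper":0.45},{"xyz":[0,0,0],"rot":[0,0,0],"gripper":0.42},{"xyz":[0,0,0],"rot":[0,0,0],"gripper":0.3},{"xyz":[0,0,0],"rot":[0,0,0],"gripper":0.3},{"xyz":[0,0,0],"rot":[0,0,0],"gripper":0.3},{"xyz":[0,0,0],"rot":[0,0,0],"gripper":0.3},{"xyz":[0,0,0],"rot":[0,0,0],"gripper":0.3}]' 10; python3 st.py
python3 -m inch '[{"xyz":[0,0,0],"rot":[0,0,0],"gripper":0.2},{"xyz":[0,0,0],"rot":[0,0,0],"gripper":0.2},{"xyz":[0,0,0],"rot":[0,0,0],"gripper":0.2},{"xyz":[0,0,0],"rot":[0,0,0],"gripper":0.2}]' 45; python3 st.py
```

```text
time: 5.72
eef_pos: [0.4624, -0.3442, 0.0346]
orientation: [0.309, 0.951, 0.0, -0.0]
wrist_force: [-0.4, -0.1, -0.0]
width: 0.413
grip_force: 10.0
5.725 [ 0.4624 -0.3442  0.0346] yang 54.01 z [ 0.e+00  2.e-04 -1.e+00] F [-0.4 -0.1 -0. ] T [ 0.04 -0.06  0.08] 0.4131799379023666 10.000004829489626
time: 6.22
eef_pos: [0.4625, -0.3442, 0.0346]
orientation: [0.309, 0.951, 0.0, 0.0]
wrist_force: [0.4, 0.7, 0.7]
width: 0.408
grip_force: 45.0
6.225 [ 0.4625 -0.3442  0.0346] yang 54.01 z [ 1.e-04  2.e-04 -1.e+00] F [0.4 0.7 0.7] T [ 0.13 -0.12  0.01] 0.4083716506651861 45.00001860782504
```

```bash
python3 -m inch '[{"xyz":[0,0,0.01],"rot":[0,0,0],"gripper":0.2},{"xyz":[0,0,0.03],"rot":[0,0,0],"gripper":0.2},{"xyz":[0,0,0.05],"rot":[0,0,0],"gripper":0.2},{"xyz":[0,0,0.05],"rot":[0,0,0],"gripper":0.2},{"xyz":[0,0,0.05],"rot":[0,0,0],"gripper":0.2},{"xyz":[0,0,0.05],"rot":[0,0,0],"gripper":0.2},{"xyz":[0,0,0.01],"rot":[0,0,0],"gripper":0.2},{"xyz":[0,0,0],"rot":[0,0,0],"gripper":0.2},{"xyz":[0,0,0],"rot":[0,0,0],"gripper":0.2}]'; python3 st.py
python3 -m inch '[{"xyz":[0.01,0.03,0],"rot":[0,0,-0.02],"gripper":0.2},{"xyz":[0.0172,0.0667,0],"rot":[0,0,-0.04],"gripper":0.2},{"xyz":[0.0172,0.0667,0],"rot":[0,0,-0.04],"gripper":0.2},{"xyz":[0.0172,0.0667,0],"rot":[0,0,-0.04],"gripper":0.2},{"xyz":[0.0172,0.0667,0],"rot":[0,0,-0.04],"gripper":0.2},{"xyz":[0.0172,0.0667,0],"rot":[0,0,-0.04],"gripper":0.2},{"xyz":[0.0172,0.0667,0],"rot":[0,0,-0.04],"gripper":0.2},{"xyz":[0.0172,0.0667,0],"rot":[0,0,-0.04],"gripper":0.2},{"xyz":[0.0172,0.0667,0],"rot":[0,0,-0.04],"gripper":0.2},{"xyz":[0.0172,0.0667,0],"rot":[0,0,-0.04],"gripper":0.2},{"xyz":[0.0172,0.0667,0],"rot":[0,0,-0.04],"gripper":0.2},{"xyz":[0.0172,0.0667,0],"rot":[0,0,-0.04],"gripper":0.2},{"xyz":[0.0172,0.0667,0],"rot":[0,0,-0.04],"gripper":0.2},{"xyz":[0.0172,0.0667,0],"rot":[0,0,-0.04],"gripper":0.2},{"xyz":[0.007,0.036,0],"rot":[0,0,-0.027],"gripper":0.2},{"xyz":[0,0,0],"rot":[0,0,0],"gripper":0.2},{"xyz":[0,0,0],"rot":[0,0,0],"gripper":0.2},{"xyz":[0,0,0],"rot":[0,0,0],"gripper":0.2}]'; python3 st.py
python3 - <<'E'
from h import *
I=[]
for n in("scene","top"):
    i,d=grab(n); np.savez(n+"1",i=i,d=d); I.append(i)
a=cv2.resize(I[0][150:280,300:440],(400,371),interpolation=2); b=cv2.resize(I[1][170:270,196:296],(400,371),interpolation=2)
cv2.imwrite("pics/crop1.png",np.hstack([a,b])[...,::-1])
E
```

```text
time: 7.35
eef_pos: [0.4619, -0.3438, 0.1585]
orientation: [0.309, 0.951, 0.0, -0.001]
wrist_force: [-0.7, 0.1, -6.7]
width: 0.411
grip_force: 45.0
7.35 [ 0.4619 -0.3438  0.1585] yang 54.01 z [-1.6e-03  9.0e-04 -1.0e+00] F [-0.7  0.1 -6.7] T [-0.   -0.01  0.02] 0.4105634305893211 44.99985664151609
time: 9.6
eef_pos: [0.5826, 0.121, 0.1594]
orientation: [0.447, 0.895, -0.0, 0.0]
wrist_force: [-0.1, -0.5, -7.1]
width: 0.411
grip_force: 45.0
9.6 [0.5826 0.121  0.1594] yang 36.9 z [-2.e-04 -4.e-04 -1.e+00] F [-0.1 -0.5 -7.1] T [-0.07  0.01 -0.05] 0.41113642959062635 44.99975273385644
```

View pics/crop1.png

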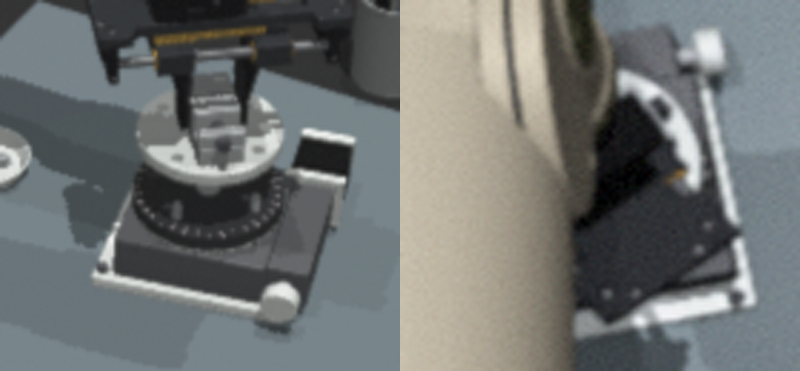

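The scene view shows the plate held level above the stage, spigot under the bore. The top view is mostly hidden by the arm. I'll centre on the spigot by feel. By height: TCP z 0.1306 is the spigot top, 0.1216 the stud tops, 0.1066 home.

```bash
python3 -m inch '[{"xyz":[0,0.0032,-0.02],"rot":[0,0,0],"gripper":0.2},{"xyz":[0,0,-0.02],"rot":[0,0,0],"gripper":0.2},{"xyz":[0,0,-0.0136],"rot":[0,0,0],"gripper":0.2},{"xyz":[0,0,0],"rot":[0,0,0],"gripper":0.2},{"xyz":[0,0,0],"rot":[0,0,0],"gripper":0.2},{"xyz":[0,0,0],"rot":[0,0,0],"gripper":0.2}]'>/dev/null; python3 st.py
python3 -m inch '[{"xyz":[0,0,-0.004],"rot":[0,0,0],"gripper":0.2},{"xyz":[0,0,0],"rot":[0,0,0],"gripper":0.2},{"xyz":[0,0,0],"rot":[0,0,0],"gripper":0.2}]'>/dev/null; python3 st.py
python3 -m inch '[{"xyz":[0,0,-0.004],"rot":[0,0,0],"gripper":0.2},{"xyz":[0,0,0],"rot":[0,0,0],"gripper":0.2},{"xyz":[0,0,0],"rot":[0,0,0],"gripper":0.2}]'>/dev/null; python3 st.py
```

```text
10.45 [0.583  0.1239 0.1332] yang 37.0 z [ 7.e-04  3.e-04 -1.e+00] F [-1.  -0.7 -6.6] T [-0.08  0.01  0.02] 0.411527431986058 44.99967693351209
10.825 [0.5827 0.1239 0.1308] yang 37.0 z [ 1.e-04  0.e+00 -1.e+00] F [ 0.4 -0.  -5.8] T [-0.06  0.   -0.03] 0.4065220293163372 44.99998169951141
11.2 [0.5827 0.1239 0.1288] yang 36.99 z [ 0.  0. -1.] F [ 0.2 -0.2 -6.9] T [-0.02 -0.01 -0.01] 0.4097167999116361 44.99992654658854
```

```bash
python3 -m inch '[{"xyz":[0,-0.0026,0],"rot":[0,0,0],"gripper":0.2},{"xyz":[0,0,0],"rot":[0,0,0],"gripper":0.2},{"xyz":[0,0,-0.003],"rot":[0,0,0],"gripper":0.2},{"xyz":[0,0,0],"rot":[0,0,0],"gripper":0.2},{"xyz":[0,0,0],"rot":[0,0,0],"gripper":0.2}]'>/dev/null; python3 st.py
python3 -m inch '[{"xyz":[0,0,-0.003],"rot":[0,0,0],"gripper":0.2},{"xyz":[0,0,0],"rot":[0,0,0],"gripper":0.2},{"xyz":[0,0,0],"rot":[0,0,0],"gripper":0.2}]'>/dev/null; python3 st.py
python3 -m inch '[{"xyz":[0,0,-0.003],"rot":[0,0,0],"gripper":0.2},{"xyz":[0,0,0],"rot":[0,0,0],"gripper":0.2},{"xyz":[0,0,0],"rot":[0,0,0],"gripper":0.2}]'>/dev/null; python3 st.py
```

```text
11.825 [0.5827 0.1226 0.1273] yang 37.0 z [-0.e+00  1.e-04 -1.e+00] F [-0.1  0.5 -6. ] T [-0.07 -0.02  0.  ] 0.4098329384514157 44.99997018836439
12.2 [0.5827 0.1226 0.1257] yang 37.0 z [ 0.  0. -1.] F [ 0.   0.7 -7.1] T [-0.03 -0.    0.04] 0.41452440523067535 44.9999937415123
12.575 [0.5827 0.1226 0.1243] yang 37.0 z [ 1.e-04  0.e+00 -1.e+00] F [ 0.2  1.4 -5.8] T [-0.07  0.   -0.  ] 0.4107537720955559 44.99990455806255
```

```bash
python3 -m inch '[{"xyz":[0,0,-0.003],"rot":[0,0,0],"gripper":0.2},{"xyz":[0,0,0],"rot":[0,0,0],"gripper":0.2},{"xyz":[0,0,0],"rot":[0,0,0],"gripper":0.2}]'>/dev/null; python3 st.py
python3 -m inch '[{"xyz":[0,0,-0.002],"rot":[0,0,0],"gripper":0.2},{"xyz":[0,0,0],"rot":[0,0,0],"gripper":0.2},{"xyz":[0,0,0],"rot":[0,0,0],"gripper":0.2}]'>/dev/null; python3 st.py
python3 -m inch '[{"xyz":[0,0,-0.002],"rot":[0,0,0],"gripper":0.2},{"xyz":[0,0,0],"rot":[0,0,0],"gripper":0.2},{"xyz":[0,0,0],"rot":[0,0,0],"gripper":0.2}]'>/dev/null; python3 st.py
```

```text
12.95 [0.5827 0.1226 0.1228] yang 37.0 z [ 1.e-04  1.e-04 -1.e+00] F [ 0.5 -0.2 -6.6] T [-0.11  0.01 -0.03] 0.410642074211503 44.999837167561054
13.325 [0.5827 0.1226 0.1218] yang 36.99 z [ 0.e+00  1.e-04 -1.e+00] F [-0.2 -0.1 -6.8] T [-0.1   0.    0.04] 0.4109836790405372 44.999883100390434
13.7 [0.5827 0.1226 0.1208] yang 37.0 z [ 0.e+00  1.e-04 -1.e+00] F [ 0.1 -0.9 -7.3] T [-0.07  0.   -0.03] 0.4108825213262686 44.999994384124875
```

No contact forces so far, so I'll continue down past the stud tips.

```bash
python3 -m inch '[{"xyz":[0,0,-0.003],"rot":[0,0,0],"gripper":0.2},{"xyz":[0,0,0],"rot":[0,0,0],"gripper":0.2},{"xyz":[0,0,0],"rot":[0,0,0],"gripper":0.2}]'>/dev/null; python3 st.py
python3 -m inch '[{"xyz":[0,0,-0.003],"rot":[0,0,0],"gripper":0.2},{"xyz":[0,0,0],"rot":[0,0,0],"gripper":0.2},{"xyz":[0,0,0],"rot":[0,0,0],"gripper":0.2}]'>/dev/null; python3 st.py
python3 -m inch '[{"xyz":[0,0,-0.003],"rot":[0,0,0],"gripper":0.2},{"xyz":[0,0,0],"rot":[0,0,0],"gripper":0.2},{"xyz":[0,0,0],"rot":[0,0,0],"gripper":0.2}]'>/dev/null; python3 st.py
```

```text
14.075 [0.5827 0.1226 0.1193] yang 37.0 z [ 1.e-04 -0.e+00 -1.e+00] F [-0.2 -0.5 -6.7] T [-0.13  0.03  0.02] 0.4106595742501973 44.99992540106177
14.45 [0.5827 0.1226 0.1178] yang 36.99 z [ 0.e+00  1.e-04 -1.e+00] F [ 0.7  0.  -6.8] T [-0.08 -0.02  0.03] 0.4128565699482231 44.99992755241692
14.825 [0.5827 0.1226 0.1162] yang 36.99 z [ 0.e+00  1.e-04 -1.e+00] F [-0.7  0.3 -6.8] T [-0.04 -0.02 -0.01] 0.41031654975432824 44.99990489333868
```

Studs are in the holes with no force. Next I'll slide down to just above home.

```bash
python3 -m inch '[{"xyz":[0,0,-0.004],"rot":[0,0,0],"gripper":0.2},{"xyz":[0,0,0],"rot":[0,0,0],"gripper":0.2},{"xyz":[0,0,0],"rot":[0,0,0],"gripper":0.2}]'>/dev/null; python3 st.py
python3 -m inch '[{"xyz":[0,0,-0.004],"rot":[0,0,0],"gripper":0.2},{"xyz":[0,0,0],"rot":[0,0,0],"gripper":0.2},{"xyz":[0,0,0],"rot":[0,0,0],"gripper":0.2}]'>/dev/null; python3 st.py
python3 -m inch '[{"xyz":[0,0,-0.004],"rot":[0,0,0],"gripper":0.2},{"xyz":[0,0,-0.003],"rot":[0,0,0],"gripper":0.2},{"xyz":[0,0,0],"rot":[0,0,0],"gripper":0.2},{"xyz":[0,0,0],"rot":[0,0,0],"gripper":0.2}]'>/dev/null; python3 st.py
```

```text
15.2 [0.5827 0.1226 0.1143] yang 36.99 z [ 1.e-04  1.e-04 -1.e+00] F [-0.   0.  -6.3] T [-0.08 -0.02 -0.05] 0.40994681861924376 44.99996996484697
15.575 [0.5827 0.1226 0.1123] yang 37.0 z [ 0.  0. -1.] F [ 0.4 -0.5 -6.6] T [-0.08 -0.02 -0.03] 0.40594997927322946 44.999926490709186
16.075 [0.5827 0.1226 0.1088] yang 37.0 z [ 0.  0. -1.] F [ 0.9 -0.6 -6.1] T [-0.06  0.01  0.  ] 0.41134110997649 44.99986594542861
```

```bash
python3 -m inch '[{"xyz":[0,0,-0.003],"rot":[0,0,0],"gripper":0.2},{"xyz":[0,0,0],"rot":[0,0,0],"gripper":0.2},{"xyz":[0,0,0],"rot":[0,0,0],"gripper":0.2}]'>/dev/null; python3 st.py
python3 -m inch '[{"xyz":[0,0,-0.001],"rot":[0,0,0],"gripper":0.2},{"xyz":[0,0,0],"rot":[0,0,0],"gripper":0.2},{"xyz":[0,0,0],"rot":[0,0,0],"gripper":0.2}]'>/dev/null; python3 st.py
python3 -m inch '[{"xyz":[0,0,-0.001],"rot":[0,0,0],"gripper":0.2},{"xyz":[0,0,0],"rot":[0,0,0],"gripper":0.2},{"xyz":[0,0,0],"rot":[0,0,0],"gripper":0.2}]'>/dev/null; python3 st.py
```

```text
16.45 [0.5827 0.1226 0.1073] yang 36.99 z [ 0.e+00  1.e-04 -1.e+00] F [ 0.3 -0.5 -6.6] T [-0.07  0.    0.01] 0.41019739391000154 44.999918499961495
16.825 [0.5827 0.1226 0.1068] yang 36.99 z [ 1.e-04  1.e-04 -1.e+00] F [-0.7 -0.3 -7.4] T [-0.    0.02  0.06] 0.41394455303207744 44.99990179203451
17.2 [0.5828 0.1226 0.1066] yang 36.99 z [ 2.e-04  3.e-04 -1.e+00] F [-2.8 -0.3  0.6] T [-0.12  0.55 -0.02] 0.4084069177773047 45.00004640780389
```

Contact came at the predicted home height and the weight is off the wrist. I'll ease the grip, open and retreat straight up.

```bash
python3 -m inch '[{"xyz":[0,0,0],"rot":[0,0,0],"gripper":0.3},{"xyz":[0,0,0],"rot":[0,0,0],"gripper":0.3},{"xyz":[0,0,0],"rot":[0,0,0],"gripper":0.3}]' 5 >/dev/null; python3 st.py
python3 -m inch '[{"xyz":[0,0,0],"rot":[0,0,0],"gripper":0.5},{"xyz":[0,0,0],"rot":[0,0,0],"gripper":0.65},{"xyz":[0,0,0],"rot":[0,0,0],"gripper":0.8},{"xyz":[0,0,0],"rot":[0,0,0],"gripper":0.8},{"xyz":[0,0,0],"rot":[0,0,0],"gripper":0.8},{"xyz":[0,0,0],"rot":[0,0,0],"gripper":0.8}]' >/dev/null; python3 st.py
python3 -m inch '[{"xyz":[0,0,0.02],"rot":[0,0,0],"gripper":0.8},{"xyz":[0,0,0.04],"rot":[0,0,0],"gripper":0.8},{"xyz":[0,0,0.06],"rot":[0,0,0],"gripper":0.8},{"xyz":[0,0,0.06],"rot":[0,0,0],"gripper":0.8},{"xyz":[0,-0.08,0.04],"rot":[0,0,0],"gripper":0.8},{"xyz":[0,-0.08,0],"rot":[0,0,0],"gripper":0.8},{"xyz":[0,-0.08,0],"rot":[0,0,0],"gripper":0.8},{"xyz":[0,-0.08,0],"rot":[0,0,0],"gripper":0.8},{"xyz":[0,-0.08,0],"rot":[0,0,0],"gripper":0.8},{"xyz":[0,-0.08,0],"rot":[0,0,0],"gripper":0.8},{"xyz":[0,-0.08,0],"rot":[0,0,0],"gripper":0.8},{"xyz":[0,0,0],"rot":[0,0,0],"gripper":0.8},{"xyz":[0,0,0],"rot":[0,0,0],"gripper":0.8}]' >/dev/null; python3 st.py
python3 - <<'E'
from h import *
i,d=grab("top","top2"); P=cloud("top",d)
s,_=grab("scene")
a=cv2.resize(s[150:280,300:440],(400,371),interpolation=2); b=cv2.resize(i[170:270,196:296],(400,371),interpolation=2)
cv2.imwrite("pics/crop2.png",np.hstack([a,b])[...,::-1])
m=(i.min(2)>150).astype('uint8'); 
r=np.hypot(P[...,0]-.5827,P[...,1]-.1226); w=(r<.054)&(r>.036)&(i.min(2)>150); print(np.median(P[w][:,2]),np.linalg.lstsq(np.c_[P[w][:,:2]-[.5827,.1226],np.ones(w.sum())],P[w][:,2],rcond=None)[0])
E
```

```text
17.575 [0.5828 0.1226 0.1066] yang 36.99 z [ 2.e-04  3.e-04 -1.e+00] F [-3.9 -0.3  3.1] T [-0.23  0.89  0.01] 0.40870731656294634 4.999985809845384
18.325 [0.5827 0.1226 0.1063] yang 37.0 z [ 1.e-04  1.e-04 -1.e+00] F [ 0.7  0.2 -0.5] T [-0.12  0.02 -0.05] 0.7939610767809255 0.0
19.95 [ 0.583  -0.1569  0.2172] yang 37.01 z [ 1.1e-03  6.0e-04 -1.0e+00] F [-0.2  1.1 -0.6] T [-0.03 -0.01 -0.  ] 0.8008923873462721 0.0
0.0814027616753929 [ 0.04207717 -0.04726351  0.08497227]
```

View pics/crop2.png

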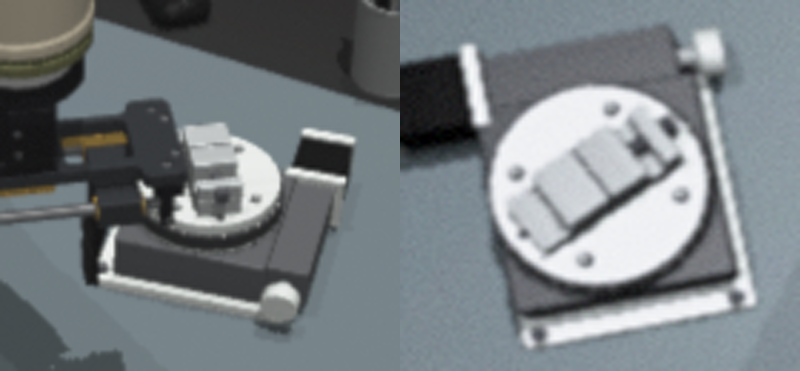

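The top view shows the plate centred on the faceplate with a stud in each of the four holes. Its upper face is at 0.081 m (0.082 m expected when home), and the gripper is clear. I'll hand it in.

```bash
python3 -c "
from workcell import env
print(env.close_job())"
```

```text
the job is handed in; nothing more can be done
None
```

The vise plate is fitted over the spigot with a stud in each of its four holes, seated flush on the faceplate within measuring error; it is released, and the job was handed in at about 20 s with no verdict returned.

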